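# Fetch the highlighter from behind the staple cartons

## Task

The pile of staple cartons on the wooden tray stands in the way of the highlighter behind it: first clear all three cartons onto the grey mat, each standing upright on the mat itself, then lay the highlighter lengthways along the middle of the white notepad. Then rebuild the pile on the tray just as it was, red and blue each back in its own place as the lower course and yellow bridging the joint between them. Leave the bottle, the stamp and the thread spool at the back undisturbed.

Things in the scene. Friction and masses are not known exactly. Their poses are not given: they have to be found in the camera images.
- carton_red_centre (a point): Red carton, at the start one of the two of the lower course on the tray. Its origin is at the centre of the carton, 22 mm above its underside; x is across its 40 mm width, y along its 64 mm length, z up. Firm cardboard carton of staples, 40 x 64 x 44 mm high (x, y, z), about 90 g, white label on top; grasp it across the 40 mm, by its upper half. At the start its end is about 10 mm from the end of the blue one.
- carton_blue_centre (a point): Blue carton, at the start the other of the lower course on the tray. Its origin is at the centre of the carton, 22 mm above its underside; x is across its 40 mm width, y along its 64 mm length, z up. Firm cardboard carton of staples, 40 x 64 x 44 mm high (x, y, z), about 90 g, white label on top; grasp it across the 40 mm, by its upper half. At the start its end is about 10 mm from the end of the red one.
- carton_yellow_centre (a point): Yellow carton, at the start on top of the red and the blue one, across the gap between their ends. Its origin is at the centre of the carton, 22 mm above its underside; x is across its 40 mm width, y along its 64 mm length, z up. Firm cardboard carton of staples, 40 x 64 x 44 mm high (x, y, z), about 90 g, white label on top; grasp it across the 40 mm, by its upper half.
- highlighter_centre (a point): Flat highlighter, black at one end and bright yellow-green at the other, 25 x 109 x 15 mm thick (x, y, z), 15 g, lying on the tray about 20 mm behind the lower cartons and parallel to their row. The point is at its centre, 7.5 mm above its underside; y along its length, z up. Grasp it across the 25 mm at its middle.
- tray: Light wooden desk tray, fixed, 130 x 160 mm (x, y), floor 4 mm above the desk, rims 10 mm above the desk and 4 mm thick along its two 130 mm sides, open at the front and back. Origin at the centre of its underside; x away from the robot, y along the row of cartons, z up. The row of cartons stands over its front half with the lengths of the cartons along y, the highlighter lies over its back half.
- mat: Dark grey fabric mat, fixed, 140 x 150 mm (x, y), 3 mm thick, empty at the start: the side area for the cartons. Origin at the centre of its underside; z up.
- notepad: White notepad with a green binding strip along one short edge, fixed, 105 x 148 mm (x, y), 10 mm thick. Origin at the centre of its underside; y along its 148 mm length, z up.
- bottle_centre (a point): Bystander: white and green bottle, 30 mm across, 74 mm high. It stands loose at the back of the desk and is to stay where it is. The point is at its centre; z up.
- stamp_centre (a point): Bystander: brown wooden hand stamp with a knob, 30 x 52 x 68 mm high. It stands loose at the back of the desk and is to stay where it is. The point is at its centre; z up.
- spool_centre (a point): Bystander: navy blue thread spool, 35 mm across, 55 mm high. It stands loose at the back of the desk and is to stay where it is. The point is at its centre; z up.

How it is judged (in metres and radians):
On the way, in this order (a step that is already met when the one before it is completed fails the run):
1. all three cartons stand upright on the grey mat, none on top of another (x of carton_red_centre in the frame of mat between -0.07 and 0.07 m and y of carton_red_centre in the frame of mat between -0.075 and 0.075 m and z of each of carton_red_centre, carton_blue_centre, carton_yellow_centre in the frame of mat below 0.03 m and angle between each of carton_red_centre, carton_blue_centre, carton_yellow_centre's own z axis and vertical below 0.15 rad and x of carton_blue_centre in the frame of mat between -0.07 and 0.07 m and y of carton_blue_centre in the frame of mat between -0.075 and 0.075 m and x of carton_yellow_centre in the frame of mat between -0.07 and 0.07 m and y of carton_yellow_centre in the frame of mat between -0.075 and 0.075 m), for 0.2 s.
2. the highlighter lies lengthways on the middle of the notepad (horizontal distance between highlighter_centre and notepad below 0.015 m and angle between the y axis of highlighter_centre and the y axis of notepad, either way round below 0.26 rad and z of highlighter_centre in the frame of notepad between 0.012 and 0.022 m), for 0.2 s.
At the end, for the whole second after the job is handed in: The highlighter lies on the notepad, within 15 mm of the middle and 0.26 rad of lengthways; each carton's centre is within 15 mm of its start (red and blue below, yellow across their joint), upright within 0.1 rad, lengthways within 0.2 rad of the tray's y (all of step 2 and distance of each of carton_red_centre, carton_blue_centre, carton_yellow_centre from where it was at the start of the episode below 0.015 m and angle between each of carton_red_centre, carton_blue_centre, carton_yellow_centre's own z axis and vertical below 0.1 rad and angle between the y axis of each of carton_red_centre, carton_blue_centre, carton_yellow_centre and the y axis of tray, either way round below 0.2 rad); the robot touches nothing.
It fails at once if the bottle is shifted by more than 20 mm or knocked over (distance of bottle_centre from where it was at the start of the episode above 0.02 m or angle between bottle_centre's own z axis and vertical above 0.5 rad).
It fails at once if the stamp is shifted by more than 20 mm or knocked over (distance of stamp_centre from where it was at the start of the episode above 0.02 m or angle between stamp_centre's own z axis and vertical above 0.5 rad).
It fails at once if the spool is shifted by more than 20 mm or knocked over (distance of spool_centre from where it was at the start of the episode above 0.02 m or angle between spool_centre's own z axis and vertical above 0.5 rad).
It also fails if it takes over 144 s, if anything falls off the work surface, if the arm or the gripper's body presses on something with over 40 N, if the wrist force passes 120 N, or if a joint passes its speed limit or range.

## Robot

A 7-joint arm with a two-finger parallel gripper is mounted at the origin on the work surface; the furniture and walls round the work are solid. World frame = base frame: x ahead of the robot, y to its left, z up, the work surface at z = 0. Lengths are in mm, angles in rad, forces in N, time in s.
With the tool pointing down it reaches from about 400 to 875 mm from the base axis. Payload 6.5 kg.
Tool frame: the origin (TCP) lies midway between the tips of the shut fingers; the grasp point (between the pads) lies 19 mm behind it; z points along the fingers, y is the line along which they close (so a half turn about z gives the same grasp; the last joint's range is limited). The gripper opens to 85 mm and grips with 20 to 120 N. Pads are 22 mm wide; open, the fingers measure 114 mm over their backs; the gripper's body (76 mm by 85 mm) begins 54 mm behind the grasp point. The pads swing forward as they close: fully open they stand 13 mm farther back than shut.
Start: joints at [-1.291, 0.536, -0.004, 1.538, 0.003, 1.067, -0.071], TCP at [220.312, 611.517, 231.29] pointing down, gripper open.
Joint ranges: [-2.7, 2.7], [-0.37, 2.16], [-1.27, 1.26], [0.24, 2.4], [-1.31, 4.45], [0.19, 1.91], [-2.76, 2.76]. Speed limits (rad/s): [2.39, 2.39, 3.14, 3.14, 3.14, 3.14, 3.14].

## Interface

Orientations are given as a unit quaternion [w, x, y, z].
In Python, from plant import readout, eyes, hand_in gives the robot as it stands.
- The arm moves only by the shell command python3 -m pendant 'ROWS' [FORCE]. ROWS is a JSON object of lists of equal length, an entry for each row: "twist": the turn, a rotation vector about the tool's x, y, z in degrees, a list of three; "delta_pos": the shift along the tool's x, y, z in mm, a list of three; "gripper": the closure, from -1 (fully open) to 1 (shut), so that 0 is half open. In form: {"twist": [[rx, ry, rz], ...], "delta_pos": [[dx, dy, dz], ...], "gripper": [gripper, ...]}. A call has 1 to 12 rows; each row is the pose to reach, as a shift and turn from the pose commanded when the call began, along the tool's axes at that moment; what a row does not reach only later rows make up. A row lasts 1/12 s, in which the tool goes at most 41.7 mm and 7.16 degrees, less where a joint would pass 70% of its speed; a pose out of reach is approached as far as the arm can. A call with a gripper value outside its range is refused whole. The fingers move at their own pace and stop on an object; FORCE is the grip in N (left out, the last holds). Time passes only in rows, so rows that repeat a pose let the fingers close. It gives the time, the measured TCP pose, the force, the opening and the grip force at its end, in the units of the state.
- readout.read_state(): the state, without advancing time (a new reading comes with each control period).
- eyes.camera(name): name is "side" or "top" or "wrist"; returns the picture (480x640x3 uint8, blue, green, red); there is no depth.
- eyes.calibration(name): a dict with "fx", "fy", "cx", "cy" (pixels), "origin" and "orientation" of the camera in the world. Camera axes: x right, y up, looking along -z (the intrinsics and any distortion apply to the point x, -y, -z); pixel columns grow to the right and rows downward; lengths in mm; the calibration is good to about 2 mm. A picture is of the moment at which its call begins: read the wrist's pose just before it. calibration takes no time and is no camera call; for the wrist camera it gives the pose at the moment of the call.
- hand_in(): hands the job in; it is judged then, once.
The state is a dict: "time_s": time; "joints": joint angles; "joint_velocities": joint speeds; "tau": joint torques, N m; "eef_pos": TCP position; "tcp_rot": TCP orientation; "wrist_force": force on the tool from outside, world axes, zero at the start; "torque": the same for the moment, N m; "opening": finger opening in mm; "finger_force": force on a finger pad.
Only numpy, scipy, OpenCV 4.12 (cv2) and the standard library are available. Lean on these libraries where they do the work, as an engineer would, in place of code of your own. Each camera call takes 0.05 s, during which the arm holds its last target. There are 200 camera calls.

## Working session

There is one attempt and no reset: what is moved stays moved. The work goes in short steps, Python scripts to look and compute and a shell command to move; the robot and the scene stay as the last step left them, time stands still between calls to the robot, and variables do not carry over. Pictures are saved under pics/ and viewed, at most 14 in all, crops included, and the job is handed in when it is done.

```bash
ls; mkdir -p pics; python3 - <<'E'
from plant import readout, eyes
import cv2,json
print(readout.read_state())
for n in ("side","top"):
    cv2.imwrite(f"pics/{n}0.png",eyes.camera(n)); print(n,eyes.calibration(n))
print(eyes.calibration("wrist"))
E
```

```text
pics
{'time_s': 0.0, 'joints': array([-1.29119651,  0.53720223, -0.00443835,  1.53885151,  0.00259255,
        1.06727686, -0.07121736]), 'joint_velocities': array([ 0.00042198,  0.00094797,  0.00086302,  0.000503  ,  0.00035907,
       -0.00058771,  0.00092153]), 'tau': array([ 3.44693080e-04, -5.83407390e+01,  1.04876686e+00, -2.59096295e+01,
        1.23114730e-02,  9.54575837e-03, -2.17126882e-05]), 'eef_pos': array([220.12200116, 610.93614277, 230.398136  ]), 'tcp_rot': array([-8.92035358e-05,  1.72014707e-01,  9.85094001e-01, -8.61491715e-04]), 'wrist_force': array([ 0.25206867, -0.47179973,  0.64697363]), 'torque': array([ 0.0745536 ,  0.01665241, -0.01673791]), 'finger_force': 0.0, 'opening': 85.07573187940841}
side {'fx': 589.7431660971253, 'fy': 589.7431660971253, 'cx': 320.53251494386467, 'cy': 240.34616695812122, 'origin': array([ 557.02148941, -844.2921965 ,  494.95520072]), 'orientation': array([ 0.85191418,  0.52348711, -0.01282289, -0.00624852])}
top {'fx': 530.3482015812124, 'fy': 530.3482015812124, 'cx': 330.28087786998265, 'cy': 240.43769833010887, 'origin': array([435.33018722,   1.26826874, 943.73490468]), 'orientation': array([ 0.71088169,  0.05206269, -0.06519911, -0.69834503])}
{'fx': 400.61852681745904, 'fy': 400.61852681745904, 'cx': 322.60350094280375, 'cy': 241.93566131298314, 'origin': array([147.92792985, 637.95056203, 371.9741398 ]), 'orientation': array([ 0.8087505 , -0.12311739, -0.08566262,  0.56870613])}
```

View pics/top0.png

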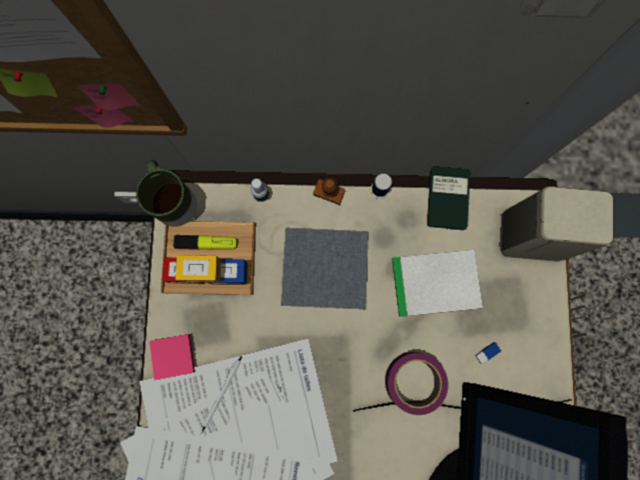

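View pics/side0.png

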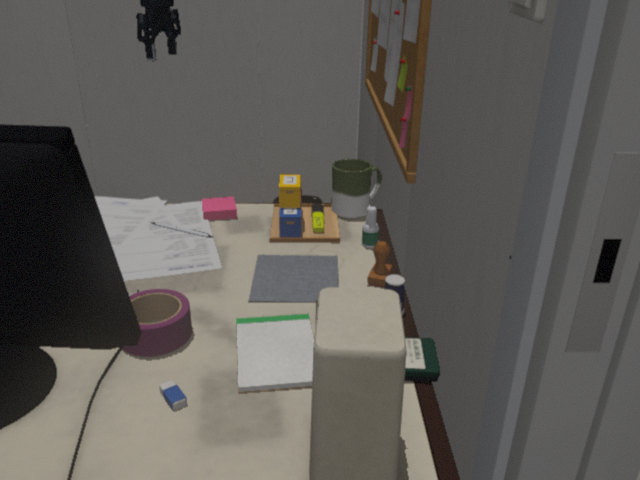

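```bash
cat > h.py <<'E'
import numpy as np, cv2
from scipy.spatial.transform import Rotation as R
from plant import readout, eyes
def rot(q): return R.from_quat(np.r_[q[1:],q[0]])
def ray(c,uv):
    uv=np.atleast_2d(uv).astype(float)
    d=np.c_[(uv[:,0]-c["cx"])/c["fx"],-(uv[:,1]-c["cy"])/c["fy"],-np.ones(len(uv))]
    return rot(c["orientation"]).apply(d)
def p2w(c,uv,z):
    d=ray(c,uv); o=np.array(c["origin"]); return o+d*((z-o[2])/d[:,2])[:,None]
def w2p(c,p):
    q=rot(c["orientation"]).inv().apply(np.atleast_2d(p)-np.array(c["origin"]))
    return np.c_[c["cx"]+c["fx"]*q[:,0]/-q[:,2],c["cy"]-c["fy"]*q[:,1]/-q[:,2]]
def pose():
    s=readout.read_state(); return s["eef_pos"],rot(s["tcp_rot"]),s
def go(target,yaw_y=None):
    """delta in tool axes to reach target TCP; yaw_y = wanted world direction (rad) of tool y axis, mod pi"""
    p,r,s=pose(); M=r.as_matrix()
    print("t",round(s["time_s"],2),"tcp",p.round(1),"tooly ang",np.degrees(np.arctan2(M[1,1],M[0,1])).round(2),"tilt z",M[:,2].round(4),"open",round(s["opening"],1),"F",s["wrist_force"].round(1),"q",s["joints"].round(2))
    print(" delta",r.inv().apply(np.array(target)-p).round(1))
    if yaw_y is not None:
        a=np.arctan2(M[1,1],M[0,1]); d=(a-yaw_y+np.pi/2)%np.pi-np.pi/2
        print(" rz (deg)",np.degrees(d).round(2))
E
python3 - <<'E'
from h import *
c=eyes.calibration("top")
for n,uv,z in [("tray",(209,258),6),("tray corners",[(167,223),(255,223),(252,293),(162,293)],10),("mat",[(285,228),(368,231),(366,308),(281,305)],3),("pad",[(394,258),(476,251),(481,311),(399,316)],10),("yellow",(196,268),92),("hl",(206,242),19),("red",[(165,260),(165,283)],48),("blue",[(244,260),(244,283)],48),("bottle",(261,190),0),("stamp",(328,195),0),("spool",(382,190),0),("mug",[(166,193),(188,215)],80)]:
    print(n,p2w(c,uv,z).round(0).tolist())
go([500,200,300],0)
E
```

```text
tray [[557.0, 200.0, 6.0]]
tray corners [[618.0, 277.0, 10.0], [621.0, 120.0, 10.0], [496.0, 121.0, 10.0], [493.0, 277.0, 10.0]]
mat [[614.0, 67.0, 3.0], [612.0, -83.0, 3.0], [474.0, -80.0, 3.0], [476.0, 70.0, 3.0]]
pad [[562.0, -129.0, 10.0], [578.0, -276.0, 10.0], [471.0, -282.0, 10.0], [460.0, -137.0, 10.0]]
yellow [[529.0, 202.0, 92.0]]
hl [[583.0, 204.0, 19.0]]
red [[547.0, 265.0, 48.0], [508.0, 262.0, 48.0]]
blue [[549.0, 132.0, 48.0], [510.0, 130.0, 48.0]]
bottle [[685.0, 113.0, 0.0]]
stamp [[678.0, -10.0, 0.0]]
spool [[689.0, -109.0, 0.0]]
mug [[655.0, 261.0, 80.0], [618.0, 223.0, 80.0]]
t 0.1 tcp [220.2 611.  230.5] tooly ang 70.19 tilt z [-4.0e-04 -1.5e-03 -1.0e+00] open 85.4 F [ 0.6  0.5 -0.1] q [-1.29  0.54 -0.    1.54  0.    1.07 -0.07]
 delta [-402.6 -292.   -69. ]
 rz (deg) 70.19
```

```bash
python3 -m pendant '{"twist":[[0,0,70.2],[0,0,70.2],[0,0,70.2],[0,0,70.2],[0,0,70.2],[0,0,70.2],[0,0,70.2],[0,0,70.2],[0,0,70.2],[0,0,70.2],[0,0,70.2],[0,0,70.2]],"delta_pos":[[-445,-276,-20],[-445,-276,-20],[-445,-276,-20],[-445,-276,-20],[-445,-276,-20],[-445,-276,-20],[-445,-276,-20],[-445,-276,-20],[-445,-276,-20],[-445,-276,-20],[-445,-276,-20],[-445,-276,-20]],"gripper":[-1,-1,-1,-1,-1,-1,-1,-1,-1,-1,-1,-1]}' 60
python3 -c "
from h import *
go([545,200,250],0)"
```

```text
time_s: 1.1
eef_pos: [531.1, 218.2, 250.3]
tcp_rot: [-0.0, 0.707, 0.707, -0.0]
wrist_force: [0.7, 0.7, 0.3]
opening: 85.7
finger_force: 0.0
t 1.1 tcp [531.1 218.2 250.3] tooly ang -0.01 tilt z [-4.e-04 -2.e-04 -1.e+00] open 85.7 F [0.7 0.7 0.3] q [-0.77  0.4   0.39  1.74 -0.18  1.03 -0.31]
 delta [-18.2  13.9   0.3]
 rz (deg) -0.01
```

```bash
python3 -m pendant '{"twist":[[0,0,0],[0,0,0],[0,0,0],[0,0,0]],"delta_pos":[[-30,14,0],[-48,14,0],[-48,14,0],[-48,14,0]],"gripper":[-1,-1,-1,-1]}'
python3 -c "
from h import *
go([545,200,250],0)
c=eyes.calibration('wrist');print(c)
im=eyes.camera('wrist');cv2.imwrite('pics/w1.png',im)"
```

```text
time_s: 1.43
eef_pos: [544.5, 170.7, 250.1]
tcp_rot: [-0.0, 0.708, 0.706, -0.0]
wrist_force: [-0.0, 0.6, -0.7]
opening: 85.6
finger_force: 0.0
t 1.43 tcp [544.5 170.7 250.1] tooly ang -0.16 tilt z [-7.e-04 -2.e-04 -1.e+00] open 85.6 F [-0.   0.6 -0.7] q [-0.69  0.4   0.41  1.75 -0.18  1.03 -0.22]
 delta [29.3  0.5  0.1]
 rz (deg) -0.16
{'fx': 400.61852681745904, 'fy': 400.61852681745904, 'cx': 322.60350094280375, 'cy': 241.93566131298314, 'origin': array([543.54873019, 247.4606767 , 391.57625219]), 'orientation': array([ 9.88715081e-01, -1.49803872e-01,  2.37420450e-04, -1.11048008e-03])}
```

View pics/w1.png

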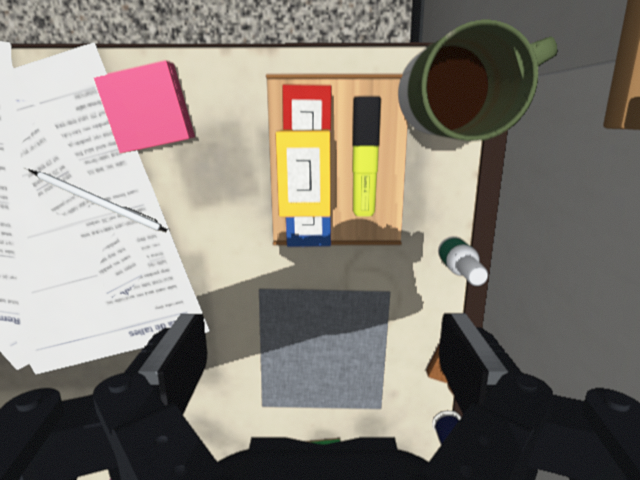

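```bash
python3 - <<'E'
from h import *
im=cv2.imread('pics/w1.png'); c=dict(fx=400.6185,fy=400.6185,cx=322.6035,cy=241.9357,origin=np.array([543.54873019,247.4606767,391.57625219]),orientation=np.array([9.88715081e-01,-1.49803872e-01,2.37420450e-04,-1.11048008e-03]))
h=cv2.cvtColor(im,cv2.COLOR_BGR2HSV)
print([ (p,h[p[::-1]].tolist()) for p in [(285,150),(325,140),(290,100),(325,88),(320,230),(310,240),(365,150),(365,120),(345,200),(375,220)]])
rng=dict(yellow=((20,150,100),(27,255,255)),red=((0,170,60),(6,255,255)),blue=((105,120,30),(125,255,255)),hlgreen=((28,150,80),(36,255,255)),hlblk=((0,0,0),(180,255,45)))
roi=np.zeros(h.shape[:2],np.uint8); roi[70:255,262:405]=255
for n,(a,b) in rng.items():
    m=cv2.inRange(h,a,b)&roi
    k=max(cv2.findContours(m,cv2.RETR_EXTERNAL,cv2.CHAIN_APPROX_NONE)[0],key=cv2.contourArea)
    bx=cv2.boxPoints(cv2.minAreaRect(k)); z=dict(yellow=92,red=48,blue=48).get(n,19)
    print(n,bx.round(1).tolist(),p2w(c,bx,z)[:,:2].round(1).tolist())
for n,uv,z in [("tray",[(267,75),(406,75),(401,242),(273,243)],10),("mat",[(259,289),(390,291),(382,409),(263,407)],3),("bottle",(455,252),0)]:
    print(n,p2w(c,uv,z)[:,:2].round(1).tolist())
E
```

```text
[((285, 150), [25, 174, 248]), ((325, 140), [25, 176, 248]), ((290, 100), [1, 201, 206]), ((325, 88), [1, 202, 205]), ((320, 230), [30, 4, 242]), ((310, 240), [109, 168, 88]), ((365, 150), [32, 165, 241]), ((365, 120), [110, 17, 44]), ((345, 200), [17, 101, 229]), ((375, 220), [15, 104, 204])]
yellow [[275.5, 131.10000610351562], [329.70001220703125, 129.8000030517578], [331.6000061035156, 214.89999389648438], [277.3999938964844, 216.1999969482422]] [[509.5, 238.3], [548.6, 239.1], [550.2, 176.2], [508.7, 175.3]]
red [[283.0, 85.0], [330.0, 85.0], [330.0, 129.0], [283.0, 129.0]] [[511.8, 272.5], [549.5, 272.4], [549.6, 238.5], [510.8, 238.6]]
blue [[286.0, 245.0], [286.0, 218.0], [330.0, 218.0], [330.0, 245.0]] [[510.3, 138.1], [511.0, 163.1], [549.8, 163.0], [549.9, 138.0]]
hlgreen [[353.0, 146.0], [377.0, 146.0], [377.0, 215.0], [353.0, 215.0]] [[571.0, 222.9], [592.7, 222.8], [595.2, 158.7], [572.3, 158.7]]
hlblk [[352.8999938964844, 144.0], [354.1000061035156, 97.4000015258789], [379.3999938964844, 98.0], [378.29998779296875, 144.60000610351562]] [[570.9, 224.7], [571.1, 264.4], [593.3, 263.8], [593.9, 224.1]]
tray [[494.5, 283.6], [617.2, 283.3], [621.4, 128.9], [493.7, 128.1]]
mat [[476.1, 75.2], [614.2, 72.6], [612.0, -77.2], [473.4, -74.1]]
bottle [[679.7, 114.8]]
```

```bash
python3 - <<'E'
import cv2
im=cv2.imread('pics/w1.png')[65:265,250:570]
cv2.imwrite('pics/w1c.png',cv2.resize(im,(800,500),interpolation=cv2.INTER_CUBIC))
E
```

```text
(no output)
```

View pics/w1c.png

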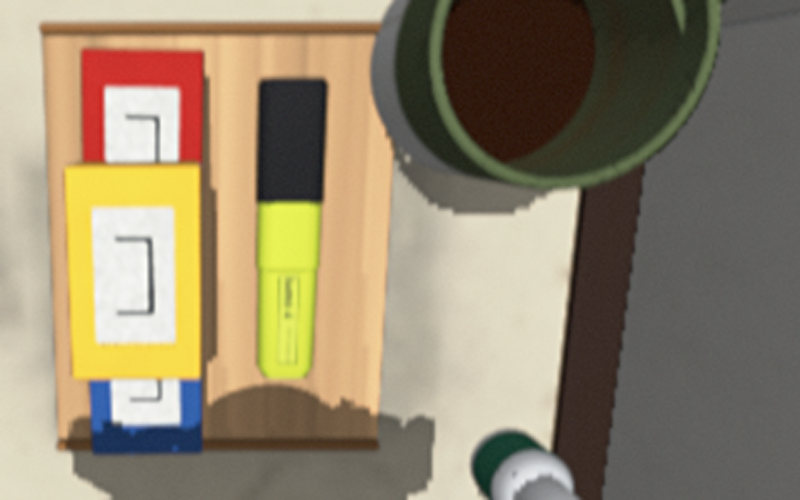

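```bash
python3 -m pendant '{"twist":[[0,0,0],[0,0,0],[0,0,0],[0,0,0],[0,0,0],[0,0,0],[0,0,0],[0,0,0]],"delta_pos":[[30,-15,0],[36.3,-15.3,40],[36.3,-15.3,80],[36.3,-15.3,120],[36.3,-15.3,150],[36.3,-15.3,175],[36.3,-15.3,192],[36.3,-15.3,192]],"gripper":[-1,-1,-1,-1,-1,-1,-1,-1]}'
python3 -c "
from h import *
go([529.3,207,58],0)"
```

```text
time_s: 2.15
eef_pos: [525.7, 209.4, 54.6]
tcp_rot: [-0.002, 0.706, 0.708, -0.003]
wrist_force: [-0.7, 0.4, 0.2]
opening: 85.6
finger_force: 0.0
t 2.15 tcp [525.7 209.4  54.6] tooly ang 0.17 tilt z [-0.0066 -0.0019 -1.    ] open 85.6 F [-0.7  0.4  0.2] q [-0.68  0.67  0.29  1.88 -0.3   0.64 -0.2 ]
 delta [-2.4  3.6 -3.4]
 rz (deg) 0.17
```

```bash
python3 -m pendant '{"twist":[[0,0,0],[0,0,0],[0,0,0]],"delta_pos":[[0,0,0],[0,0,0],[0,0,0]],"gripper":[-1,-1,-1]}'
python3 -c "
from h import *
go([529.3,207,58],0)"
```

```text
time_s: 2.4
eef_pos: [530.2, 209.3, 59.9]
tcp_rot: [0.0, 0.707, 0.707, 0.001]
wrist_force: [0.0, 0.7, -0.3]
opening: 85.5
finger_force: 0.0
t 2.4 tcp [530.2 209.3  59.9] tooly ang 0.03 tilt z [ 0.0023  0.0015 -1.    ] open 85.5 F [ 0.   0.7 -0.3] q [-0.68  0.66  0.3   1.88 -0.3   0.65 -0.2 ]
 delta [-2.3 -0.9  1.9]
 rz (deg) 0.03
```

```bash
python3 -m pendant '{"twist":[[0,0,0],[0,0,0],[0,0,0],[0,0,0],[0,0,0],[0,0,0],[0,0,0],[0,0,0]],"delta_pos":[[-2,-0.5,2],[-2,-0.5,2],[-2,-0.5,2],[-2,-0.5,2],[-2,-0.5,2],[-2,-0.5,2],[-2,-0.5,2],[-2,-0.5,2]],"gripper":[-1,-1,-1,1,1,1,1,1]}' 40
python3 -c "
from h import *
go([529.3,207,58],0)"
```

```text
time_s: 3.07
eef_pos: [529.0, 206.2, 56.6]
tcp_rot: [0.0, 0.707, 0.707, 0.0]
wrist_force: [-0.2, -0.1, 2.9]
opening: 39.8
finger_force: 40.9
t 3.07 tcp [529.  206.2  56.6] tooly ang -0.01 tilt z [ 6.e-04  2.e-04 -1.e+00] open 39.8 F [-0.2 -0.1  2.9] q [-0.67  0.66  0.29  1.88 -0.3   0.64 -0.19]
 delta [ 0.8  0.3 -1.4]
 rz (deg) -0.01
```

```bash
python3 -m pendant '{"twist":[[0,0,0],[0,0,0],[0,0,0],[0,0,0],[0,0,0],[0,0,0],[0,0,0],[0,0,0],[0,0,0],[0,0,0],[0,0,0],[0,0,0]],"delta_pos":[[0,0,-15],[0,0,-40],[0,0,-65],[-10,3,-80],[-40,12,-80],[-75,22,-80],[-110,32,-80],[-145,42,-80],[-175,52,-80],[-196,58,-80],[-206,59,-80],[-206,59,-80]],"gripper":[1,1,1,1,1,1,1,1,1,1,1,1]}'
python3 -m pendant '{"twist":[[0,0,0],[0,0,0],[0,0,0],[0,0,0],[0,0,0],[0,0,0],[0,0,0],[0,0,0],[0,0,0]],"delta_pos":[[0,0,0],[0,0,25],[0,0,55],[0,0,80],[0,0,100],[0,0,112],[0,0,118],[0,0,118],[0,0,118]],"gripper":[1,1,1,1,1,1,1,1,1]}'
python3 -c "
from h import *
go([588,0,12],0)"
```

```text
time_s: 4.07
eef_pos: [587.5, -3.1, 136.3]
tcp_rot: [0.0, 0.709, 0.705, -0.001]
wrist_force: [-0.7, -0.1, -0.4]
opening: 39.5
finger_force: 40.6
time_s: 4.82
eef_pos: [588.2, 0.9, 19.1]
tcp_rot: [0.0, 0.707, 0.707, 0.0]
wrist_force: [-0.8, 0.3, -1.2]
opening: 39.9
finger_force: 40.6
t 4.82 tcp [588.2   0.9  19.1] tooly ang 0.05 tilt z [ 9.e-04  3.e-04 -1.e+00] open 39.9 F [-0.8  0.3 -1.2] q [-0.28  0.75  0.28  1.83 -0.34  0.61  0.21]
 delta [-0.9 -0.2  7. ]
 rz (deg) 0.05
```

```bash
python3 -m pendant '{"twist":[[0,0,0],[0,0,0],[0,0,0],[0,0,0]],"delta_pos":[[0,0,4],[0,0,6.5],[0,0,7],[0,0,7]],"gripper":[1,1,1,1]}'
python3 -m pendant '{"twist":[[0,0,0],[0,0,0],[0,0,0],[0,0,0],[0,0,0]],"delta_pos":[[0,0,0],[0,0,0],[0,0,0],[0,0,0],[0,0,0]],"gripper":[-0.25,-0.25,-0.25,-0.25,-0.25]}'
python3 -c "
from h import *
go([588,0,12],0)"
```

```text
time_s: 5.15
eef_pos: [587.8, 0.2, 11.6]
tcp_rot: [0.0, 0.707, 0.707, 0.0]
wrist_force: [1.0, -0.1, -0.4]
opening: 39.3
finger_force: 40.6
time_s: 5.57
eef_pos: [587.8, 0.2, 11.5]
tcp_rot: [0.0, 0.707, 0.707, 0.0]
wrist_force: [-0.5, 0.5, -1.1]
opening: 53.6
finger_force: 0.0
t 5.57 tcp [5.878e+02 2.000e-01 1.150e+01] tooly ang -0.01 tilt z [ 3.e-04  0.e+00 -1.e+00] open 53.6 F [-0.5  0.5 -1.1] q [-0.28  0.76  0.28  1.83 -0.34  0.59  0.21]
 delta [-0.2  0.2 -0.5]
 rz (deg) -0.01
```

```bash
python3 -m pendant '{"twist":[[0,0,0],[0,0,0],[0,0,0],[0,0,0],[0,0,0],[0,0,0],[0,0,0],[0,0,0],[0,0,0],[0,0,0],[0,0,0],[0,0,0]],"delta_pos":[[0,0,-25],[0,0,-60],[5,0,-90],[35,-8,-100],[70,-17,-100],[105,-25,-100],[140,-33,-100],[175,-41,-100],[208,-50,-100],[232,-56,-100],[241.8,-57.3,-95],[241.8,-57.3,-85]],"gripper":[-0.25,-0.25,-0.25,-0.25,-0.25,-0.25,-0.25,-0.25,-0.25,-0.25,-0.25,-0.25]}'
python3 -m pendant '{"twist":[[0,0,0],[0,0,0],[0,0,0],[0,0,0]],"delta_pos":[[0,0,0],[0,0,0],[0,0,0],[0,0,0]],"gripper":[-0.25,-0.25,-0.25,-0.25]}'
python3 -c "
from h import *
go([530.5,242,21],0)
print(eyes.calibration('wrist'))
cv2.imwrite('pics/w2.png',eyes.camera('wrist'))"
```

```text
time_s: 6.57
eef_pos: [530.4, 245.6, 96.8]
tcp_rot: [-0.0, 0.705, 0.709, 0.001]
wrist_force: [-0.4, -0.3, 0.2]
opening: 53.5
finger_force: 0.0
time_s: 6.9
eef_pos: [531.3, 239.9, 96.6]
tcp_rot: [0.0, 0.708, 0.706, -0.0]
wrist_force: [-0.2, 0.5, -0.1]
opening: 53.2
finger_force: 0.0
t 6.9 tcp [531.3 239.9  96.6] tooly ang -0.18 tilt z [ 5.e-04 -7.e-04 -1.e+00] open 53.2 F [-0.2  0.5 -0.1] q [-0.75  0.62  0.34  1.83 -0.29  0.74 -0.26]
 delta [ 2.1 -0.8 75.6]
 rz (deg) -0.18
{'fx': 400.61852681745904, 'fy': 400.61852681745904, 'cx': 322.60350094280375, 'cy': 241.93566131298314, 'origin': array([530.2266518 , 316.74411093, 237.98094675]), 'orientation': array([ 9.88677602e-01, -1.50048563e-01, -3.08649906e-04, -1.39033118e-03])}
```

View pics/w2.png

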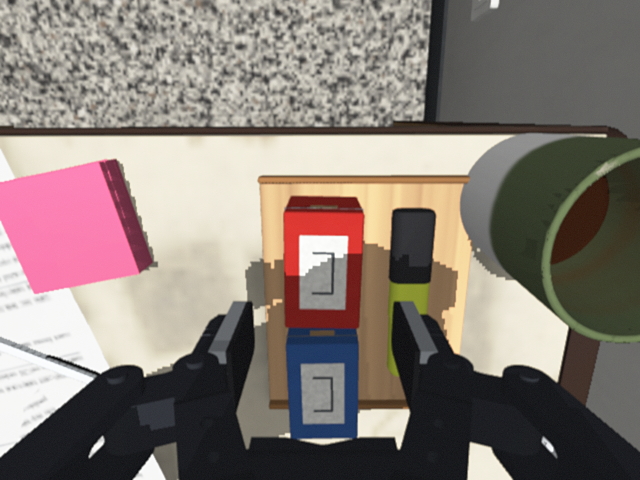

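```bash
python3 - <<'E'
from h import *
c=dict(fx=400.6185,fy=400.6185,cx=322.6035,cy=241.9357,origin=np.array([530.2266518 , 316.74411093, 237.98094675]),orientation=np.array([9.88677602e-01,-1.50048563e-01,-3.08649906e-04,-1.39033118e-03]))
for n,uv,z in [("red",[(285,209.5),(363,209.5),(361,327.5),(287,327.5)],48),("blue",[(287,329.5),(359,329.5),(357,437.5),(290,437.5)],48),("hl",[(391,208),(435,208),(431,283),(390,283)],19),("tray",[(261,177),(468,177)],10)]:
    w=p2w(c,uv,z)[:,:2]; print(n,w.round(1).tolist(),w.mean(0).round(1))
E
```

```text
red [[512.1, 274.2], [549.9, 274.1], [550.6, 210.0], [511.2, 210.1]] [530.9 242.1]
blue [[511.2, 208.9], [549.5, 208.8], [550.1, 137.8], [510.9, 137.9]] [530.4 173.4]
hl [[568.5, 268.4], [593.0, 268.3], [594.3, 223.1], [570.1, 223.2]] [581.5 245.8]
tray [[495.4, 284.6], [612.9, 284.3]] [554.2 284.4]
```

```bash
python3 -m pendant '{"twist":[[0,0,0],[0,0,0],[0,0,0],[0,0,0],[0,0,0],[0,0,0],[0,0,0],[0,0,0],[0,0,0],[0,0,0],[0,0,0],[0,0,0]],"delta_pos":[[1,-0.3,20],[1,-0.3,45],[1,-0.3,62],[1,-0.3,72],[1,-0.3,75],[1,-0.3,75],[1,-0.3,75],[1,-0.3,75],[1,-0.3,75],[1,-0.3,75],[1,-0.3,75],[1,-0.3,75]],"gripper":[-0.25,-0.25,-0.25,-0.25,-0.25,-0.25,-0.25,-0.25,1,1,1,1]}' 40
python3 -c "
from h import *
go([530.5,242,21],0)"
```

```text
time_s: 7.95
eef_pos: [531.0, 243.3, 22.6]
tcp_rot: [0.0, 0.707, 0.707, 0.001]
wrist_force: [-0.7, -0.9, 6.1]
opening: 39.4
finger_force: 41.1
t 7.95 tcp [531.  243.3  22.6] tooly ang -0.01 tilt z [ 0.0017  0.001  -1.    ] open 39.4 F [-0.7 -0.9  6.1] q [-0.72  0.74  0.28  1.84 -0.34  0.6  -0.22]
 delta [-1.3 -0.5  1.6]
 rz (deg) -0.01
```

```bash
python3 -m pendant '{"twist":[[0,0,0],[0,0,0],[0,0,0],[0,0,0],[0,0,0],[0,0,0],[0,0,0],[0,0,0],[0,0,0],[0,0,0],[0,0,0],[0,0,0]],"delta_pos":[[0,0,-15],[0,0,-40],[0,0,-65],[-10,-1,-80],[-40,-6,-80],[-75,-11,-80],[-110,-16,-80],[-145,-21,-80],[-175,-25,-80],[-196,-28,-80],[-206,-29,-80],[-206,-29,-80]],"gripper":[1,1,1,1,1,1,1,1,1,1,1,1]}'
python3 -m pendant '{"twist":[[0,0,0],[0,0,0],[0,0,0],[0,0,0],[0,0,0],[0,0,0],[0,0,0],[0,0,0],[0,0,0]],"delta_pos":[[0,0,0],[0,0,15],[0,0,35],[0,0,55],[0,0,66],[0,0,73],[0,0,75],[0,0,75],[0,0,75]],"gripper":[1,1,1,1,1,1,1,1,1]}'
python3 -c "
from h import *
go([502,37,21],0)"
```

```text
time_s: 8.95
eef_pos: [500.9, 34.5, 101.7]
tcp_rot: [0.0, 0.709, 0.706, -0.0]
wrist_force: [0.4, -0.0, -1.2]
opening: 39.1
finger_force: 40.7
time_s: 9.7
eef_pos: [501.7, 37.3, 27.0]
tcp_rot: [0.0, 0.707, 0.707, 0.0]
wrist_force: [0.1, 0.1, -0.7]
opening: 39.6
finger_force: 40.7
t 9.7 tcp [501.7  37.3  27. ] tooly ang 0.01 tilt z [ 1.1e-03  3.0e-04 -1.0e+00] open 39.6 F [ 0.1  0.1 -0.7] q [-0.38  0.64  0.27  2.05 -0.35  0.49  0.15]
 delta [-0.3  0.2  6. ]
 rz (deg) 0.01
```

Lower, release, then go to blue (530.5, 168.5).

```bash
python3 -m pendant '{"twist":[[0,0,0],[0,0,0],[0,0,0],[0,0,0],[0,0,0],[0,0,0],[0,0,0],[0,0,0],[0,0,0],[0,0,0]],"delta_pos":[[0,0,3],[0,0,5],[0,0,6],[0,0,6],[0,0,6],[0,0,6],[0,0,6],[0,0,6],[0,0,-20],[0,0,-55]],"gripper":[1,1,1,1,-0.25,-0.25,-0.25,-0.25,-0.25,-0.25]}'
python3 -m pendant '{"twist":[[0,0,0],[0,0,0],[0,0,0],[0,0,0],[0,0,0],[0,0,0],[0,0,0],[0,0,0],[0,0,0],[0,0,0]],"delta_pos":[[5,0,-15],[35,8,-15],[70,16,-15],[100,24,-15],[122,28,-15],[131,28.5,-15],[131,28.5,-15],[131,28.5,-10],[131,28.5,-10],[131,28.5,-10]],"gripper":[-0.25,-0.25,-0.25,-0.25,-0.25,-0.25,-0.25,-0.25,-0.25,-0.25]}'
python3 -c "
from h import *
go([530.5,168.5,22],0)"
```

```text
time_s: 10.53
eef_pos: [498.7, 36.6, 79.9]
tcp_rot: [-0.002, 0.707, 0.707, -0.002]
wrist_force: [0.6, 0.3, 0.1]
opening: 53.0
finger_force: 0.0
time_s: 11.37
eef_pos: [529.1, 165.5, 91.0]
tcp_rot: [0.0, 0.708, 0.706, -0.001]
wrist_force: [0.5, -0.6, 0.2]
opening: 53.9
finger_force: 0.0
t 11.37 tcp [529.1 165.5  91. ] tooly ang -0.18 tilt z [-0.0012 -0.0014 -1.    ] open 53.9 F [ 0.5 -0.6  0.2] q [-0.64  0.59  0.34  1.91 -0.3   0.69 -0.13]
 delta [ 3.1  1.4 69. ]
 rz (deg) -0.18
```

```bash
python3 -m pendant '{"twist":[[0,0,0],[0,0,0],[0,0,0],[0,0,0],[0,0,0],[0,0,0],[0,0,0],[0,0,0],[0,0,0],[0,0,0],[0,0,0],[0,0,0]],"delta_pos":[[2,1,20],[2,1,40],[2,1,58],[2,1,66],[2,1,69],[2,1,69],[2,1,69],[2,1,69],[2,1,69],[2,1,69],[2,1,69],[2,1,69]],"gripper":[-0.25,-0.25,-0.25,-0.25,-0.25,-0.25,-0.25,-0.25,1,1,1,1]}' 40
python3 -c "
from h import *
go([502,-39,21],0)"
```

```text
time_s: 12.37
eef_pos: [531.4, 170.2, 23.5]
tcp_rot: [0.0, 0.707, 0.707, 0.001]
wrist_force: [-1.2, -1.2, 5.9]
opening: 39.5
finger_force: 41.0
t 12.37 tcp [531.4 170.2  23.5] tooly ang -0.01 tilt z [ 1.6e-03  7.0e-04 -1.0e+00] open 39.5 F [-1.2 -1.2  5.9] q [-0.61  0.71  0.28  1.91 -0.35  0.57 -0.09]
 delta [-209.2  -29.4    2.3]
 rz (deg) -0.01
```

```bash
python3 -m pendant '{"twist":[[0,0,0],[0,0,0],[0,0,0],[0,0,0],[0,0,0],[0,0,0],[0,0,0],[0,0,0],[0,0,0],[0,0,0],[0,0,0],[0,0,0]],"delta_pos":[[0,0,-15],[0,0,-40],[0,0,-65],[-10,-1,-80],[-40,-6,-80],[-75,-11,-80],[-110,-16,-80],[-145,-21,-80],[-178,-25,-80],[-200,-28,-80],[-209,-29,-80],[-209,-29,-80]],"gripper":[1,1,1,1,1,1,1,1,1,1,1,1]}'
python3 -m pendant '{"twist":[[0,0,0],[0,0,0],[0,0,0],[0,0,0],[0,0,0],[0,0,0],[0,0,0],[0,0,0],[0,0,0]],"delta_pos":[[0,0,0],[0,0,15],[0,0,35],[0,0,55],[0,0,66],[0,0,73],[0,0,75],[0,0,75],[0,0,75]],"gripper":[1,1,1,1,1,1,1,1,1]}'
python3 -c "
from h import *
go([502,-39,22],0)"
```

```text
time_s: 13.37
eef_pos: [501.3, -41.5, 102.7]
tcp_rot: [0.0, 0.709, 0.706, -0.0]
wrist_force: [-0.2, 0.2, -1.5]
opening: 39.0
finger_force: 40.6
time_s: 14.12
eef_pos: [502.2, -38.7, 28.0]
tcp_rot: [0.0, 0.707, 0.707, 0.0]
wrist_force: [0.8, 0.5, -1.2]
opening: 39.5
finger_force: 40.6
t 14.12 tcp [502.2 -38.7  28. ] tooly ang 0.01 tilt z [ 1.1e-03  1.0e-04 -1.0e+00] open 39.5 F [ 0.8  0.5 -1.2] q [-0.23  0.64  0.28  2.05 -0.35  0.49  0.31]
 delta [-0.3 -0.2  6. ]
 rz (deg) 0.01
```

```bash
python3 -m pendant '{"twist":[[0,0,0],[0,0,0],[0,0,0],[0,0,0],[0,0,0],[0,0,0],[0,0,0],[0,0,0],[0,0,0],[0,0,0],[0,0,0]],"delta_pos":[[0,0,3],[0,0,5],[0,0,6],[0,0,6],[0,0,6],[0,0,6],[0,0,6],[0,0,6],[0,0,-20],[0,0,-60],[0,0,-100]],"gripper":[1,1,1,1,-0.25,-0.25,-0.25,-0.25,-0.25,-0.25,-0.25]}'
python3 -m pendant '{"twist":[[0,0,0],[0,0,0],[0,0,0],[0,0,0],[0,0,0],[0,0,0],[0,0,0],[0,0,0],[0,0,0],[0,0,0],[0,0,0]],"delta_pos":[[15,5,-25],[50,20,-25],[90,35,-25],[130,50,-25],[165,58,-25],[169,58,-25],[169,58,-25],[169,58,-25],[169,58,-25],[169,58,-25],[169,58,-25]],"gripper":[-0.25,-0.25,-0.25,-0.25,-0.25,-0.25,-0.25,-0.25,-0.25,-0.25,-0.25]}'
cat > look.py <<'E'
import sys,pickle
from h import *
p=pose()[0]; c=eyes.calibration("wrist"); im=eyes.camera("wrist"); n=sys.argv[1]
cv2.imwrite(f"pics/{n}.png",im); pickle.dump((c,p),open(f"{n}.pkl","wb")); print(p.round(1))
E
python3 look.py w3
```

```text
time_s: 15.03
eef_pos: [500.3, -39.2, 127.7]
tcp_rot: [-0.001, 0.707, 0.707, -0.001]
wrist_force: [1.7, 0.6, -0.5]
opening: 53.5
finger_force: 0.0
time_s: 15.95
eef_pos: [559.5, 128.3, 152.5]
tcp_rot: [0.0, 0.708, 0.706, -0.0]
wrist_force: [0.4, 0.3, 1.6]
opening: 53.5
finger_force: 0.0
[559.5 128.3 152.5]
```

View pics/w3.png

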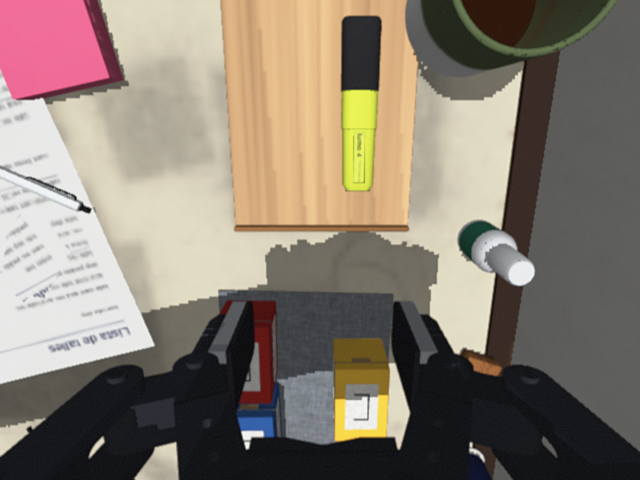

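```bash
python3 - <<'E'
from h import *; import pickle
c,p=pickle.load(open('w3.pkl','rb'))
for n,uv,z in [("hl",[(342,15.5),(382,16),(379.5,90),(342,90),(373,191),(343,191)],19),("tray",[(220,0),(418,60),(409,230),(234,230)],10),("mug",[(407,10),(425,55)],0)]:
    w=p2w(c,uv,z)[:,:2]; print(n,w.round(1).tolist())
go([583,205,90],0)
E
```

```text
hl [[570.7, 264.6], [595.2, 264.3], [595.3, 221.9], [571.2, 221.9], [593.4, 156.5], [572.7, 156.5]]
tray [[494.8, 275.3], [620.9, 240.7], [622.1, 125.9], [493.4, 126.2]]
mug [[613.8, 271.8], [627.5, 245.0]]
t 16.0 tcp [559.6 128.6 152.5] tooly ang -0.13 tilt z [-0.e+00 -3.e-04 -1.e+00] open 53.3 F [ 0.8 -0.7 -0.5] q [-0.58  0.53  0.37  1.83 -0.25  0.83 -0.09]
 delta [76.5 23.3 62.5]
 rz (deg) -0.13
```

```bash
python3 -m pendant '{"twist":[[0,0,0],[0,0,0],[0,0,0],[0,0,0],[0,0,0],[0,0,0],[0,0,0],[0,0,0],[0,0,0],[0,0,0],[0,0,0],[0,0,0]],"delta_pos":[[25,10,0],[55,21,10],[61.5,23.5,35],[61.5,23.5,65],[61.5,23.5,90],[61.5,23.5,110],[61.5,23.5,122],[61.5,23.5,130],[61.5,23.5,134],[61.5,23.5,134],[61.5,23.5,134],[61.5,23.5,134]],"gripper":[-0.25,-0.25,-0.25,-0.25,-0.25,-0.25,-0.25,-0.25,-0.25,-0.25,-0.25,-0.25]}'
python3 -c "
from h import *
go([583,190,6.5],0)"
```

```text
time_s: 17.0
eef_pos: [584.1, 191.7, 19.6]
tcp_rot: [0.0, 0.707, 0.707, 0.001]
wrist_force: [0.9, -1.0, 0.6]
opening: 53.6
finger_force: 0.0
t 17.0 tcp [584.1 191.7  19.6] tooly ang -0.02 tilt z [ 1.9e-03  8.0e-04 -1.0e+00] open 53.6 F [ 0.9 -1.   0.6] q [-0.59  0.78  0.29  1.76 -0.34  0.65 -0.12]
 delta [-1.7 -1.1 13.1]
 rz (deg) -0.02
```

```bash
python3 -m pendant '{"twist":[[0,0,0],[0,0,0],[0,0,0],[0,0,0],[0,0,0],[0,0,0],[0,0,0],[0,0,0],[0,0,0],[0,0,0],[0,0,0],[0,0,0]],"delta_pos":[[-1,-0.5,3],[-1,-0.5,7],[-1,-0.5,11],[-1,-0.5,12],[-1,-0.5,12],[-1,-0.5,12],[-1,-0.5,12],[-1,-0.5,12],[-1,-0.5,12],[-1,-0.5,12],[-1,-0.5,12],[-1,-0.5,12]],"gripper":[-0.25,-0.25,-0.25,-0.25,-0.25,-0.25,1,1,1,1,1,1]}' 25
python3 -c "
from h import *
go([583,190,6.5],0)"
```

```text
time_s: 18.0
eef_pos: [582.8, 190.5, 6.6]
tcp_rot: [0.0, 0.707, 0.707, 0.0]
wrist_force: [-1.0, -0.9, 4.1]
opening: 22.7
finger_force: 24.5
t 18.0 tcp [582.8 190.5   6.6] tooly ang -0.01 tilt z [ 3.e-04  1.e-04 -1.e+00] open 22.7 F [-1.  -0.9  4.1] q [-0.59  0.8   0.28  1.76 -0.34  0.63 -0.11]
 delta [-0.5  0.2  0.1]
 rz (deg) -0.01
```

```bash
python3 -m pendant '{"twist":[[0,0,0],[0,0,0],[0,0,0],[0,0,0],[0,0,0],[0,0,0],[0,0,0],[0,0,0],[0,0,0],[0,0,0],[0,0,0],[0,0,0]],"delta_pos":[[0,0,-10],[0,0,-30],[0,0,-55],[0,0,-80],[-15,-3,-105],[-40,-8,-130],[-70,-13,-150],[-103,-18,-170],[-136,-23,-190],[-170,-28,-205],[-205,-33,-215],[-240,-38,-223]],"gripper":[1,1,1,1,1,1,1,1,1,1,1,1]}'
python3 -m pendant '{"twist":[[0,0,0],[0,0,0],[0,0,0],[0,0,0],[0,0,0],[0,0,0],[0,0,0],[0,0,0],[0,0,0],[0,0,0],[0,0,0]],"delta_pos":[[-35,-6,0],[-70,-12,0],[-105,-18,0],[-135,-23,0],[-160,-26,0],[-175,-27,0],[-175,-27,0],[-175,-27,0],[-175,-27,0],[-175,-27,0],[-175,-27,0]],"gripper":[1,1,1,1,1,1,1,1,1,1,1]}'
python3 look.py w4; python3 -c "
from h import *
go([518,-200,60],0)"
```

```text
time_s: 19.0
eef_pos: [544.5, -51.2, 231.3]
tcp_rot: [0.001, 0.707, 0.707, 0.001]
wrist_force: [0.8, -1.1, -0.3]
opening: 22.5
finger_force: 24.6
time_s: 19.92
eef_pos: [517.9, -223.1, 229.4]
tcp_rot: [-0.0, 0.706, 0.708, 0.0]
wrist_force: [0.2, -0.1, 0.5]
opening: 22.3
finger_force: 24.6
[ 517.9 -223.1  229.4]
t 19.97 tcp [ 517.9 -223.3  229.4] tooly ang 0.09 tilt z [ 0.e+00  5.e-04 -1.e+00] open 22.8 F [-0.8 -0.3  0.4] q [-0.05  0.42  0.49  1.8  -0.23  0.98  0.54]
 delta [ 23.2   0.2 169.4]
 rz (deg) 0.09
```

View pics/w4.png

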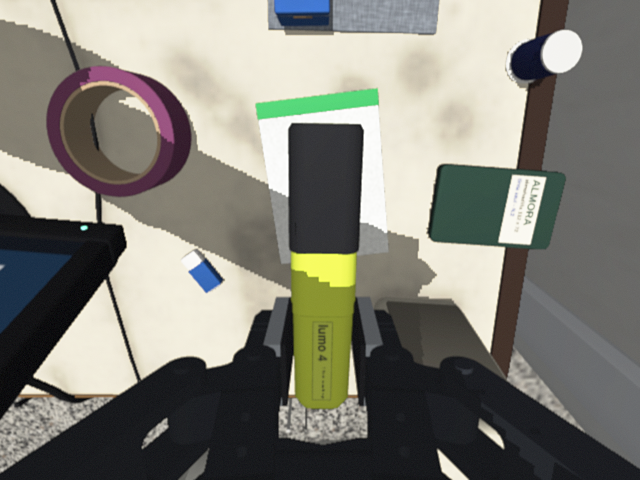

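```bash
python3 - <<'E'
from h import *; import pickle
c,p=pickle.load(open('w4.pkl','rb'))
w=p2w(c,[(256,103),(378,89),(388,252),(282,263)],10)[:,:2]; print(w.round(1).tolist(),w.mean(0))
e=[w[0]-w[3],w[1]-w[2]]; print([np.degrees(np.arctan2(v[1],v[0])).round(2) for v in e],[np.linalg.norm(v).round(1) for v in e])
e=w[1]-w[0];print(np.degrees(np.arctan2(e[1],e[0])),np.linalg.norm(e))
h=p2w(c,[(290,124),(362,125),(351,409),(297,409)],p[2]+12.4)[:,:2]; print(h.round(1).tolist(),h.mean(0))
E
```

```text
[[460.1, -134.3], [563.5, -122.9], [579.3, -267.9], [478.2, -279.3]] [ 520.25202769 -201.12609071]
[np.float64(97.14), np.float64(96.21)] [np.float64(146.1), np.float64(145.9)]
6.298513718353153 104.04913606051103
[[506.6, -148.2], [528.9, -148.5], [527.9, -254.1], [507.0, -254.1]] [ 517.59695876 -201.24151889]
```

```bash
python3 - <<'E'
from h import *; import pickle
c=eyes.calibration("top")
b=p2w(c,[(503,212),(503,250)],0); print(b.round(0))
for z in (100,150,200,250): print(z,p2w(c,[(541,192),(541,246)],z).round(0).tolist(), p2w(pickle.load(open('w4.pkl','rb'))[0],[(385,300),(450,300)],z).round(0).tolist())
E
```

```text
[[ 653. -331.    0.]
 [ 582. -328.    0.]]
100 [[665.0, -360.0, 100.0], [574.0, -356.0, 100.0]] [[563.0, -275.0, 100.0], [611.0, -275.0, 100.0]]
150 [[651.0, -339.0, 150.0], [566.0, -334.0, 150.0]] [[555.0, -251.0, 150.0], [594.0, -251.0, 150.0]]
200 [[638.0, -317.0, 200.0], [558.0, -313.0, 200.0]] [[546.0, -228.0, 200.0], [576.0, -228.0, 200.0]]
250 [[624.0, -296.0, 250.0], [550.0, -292.0, 250.0]] [[537.0, -204.0, 250.0], [559.0, -204.0, 250.0]]
```

```bash
python3 -m pendant '{"twist":[[0,0,-3],[0,0,-6.3],[0,0,-6.3],[0,0,-6.3],[0,0,-6.3],[0,0,-6.3],[0,0,-6.3],[0,0,-6.3],[0,0,-6.3],[0,0,-6.3],[0,0,-6.3],[0,0,-6.3]],"delta_pos":[[1,4.7,10],[1,4.7,35],[1,4.7,65],[1,4.7,95],[1,4.7,125],[1,4.7,155],[1,4.7,178],[1,4.7,192],[1,4.7,200],[1,4.7,205],[1,4.7,205],[1,4.7,205]],"gripper":[1,1,1,1,1,1,1,1,1,1,1,1]}'
python3 -m pendant '{"twist":[[0,0,0],[0,0,0],[0,0,0]],"delta_pos":[[0,0,0],[0,0,0],[0,0,0]],"gripper":[1,1,1]}'
python3 -c "
from h import *
go([522.6,-222,13],np.radians(6.4))"
```

```text
time_s: 20.97
eef_pos: [522.9, -223.7, 25.1]
tcp_rot: [0.001, 0.667, 0.745, 0.0]
wrist_force: [-1.0, -1.0, -0.4]
opening: 22.3
finger_force: 24.6
time_s: 21.22
eef_pos: [522.8, -223.7, 25.2]
tcp_rot: [0.001, 0.667, 0.745, 0.0]
wrist_force: [-0.4, -0.0, -0.6]
opening: 23.0
finger_force: 24.6
t 21.22 tcp [ 522.8 -223.7   25.2] tooly ang 6.29 tilt z [ 1.3e-03 -4.0e-04 -1.0e+00] open 23.0 F [-0.4 -0.  -0.6] q [ 0.09  0.72  0.32  1.88 -0.39  0.59  0.76]
 delta [ 1.7 -0.  12.2]
 rz (deg) -0.11
```

```bash
python3 -m pendant '{"twist":[[0,0,0],[0,0,0],[0,0,0],[0,0,0],[0,0,0],[0,0,0],[0,0,0],[0,0,0],[0,0,0],[0,0,0]],"delta_pos":[[1.7,0,4],[1.7,0,8],[1.7,0,11],[1.7,0,12],[1.7,0,12],[1.7,0,12],[1.7,0,12],[1.7,0,12],[1.7,0,12],[1.7,0,12]],"gripper":[1,1,1,1,1,1,0,0,0,0]}'
python3 -m pendant '{"twist":[[0,0,0],[0,0,0],[0,0,0],[0,0,0],[0,0,0],[0,0,0],[0,0,0],[0,0,0],[0,0,0],[0,0,0]],"delta_pos":[[0,0,-8],[0,0,-30],[0,0,-65],[0,0,-105],[0,0,-145],[0,0,-185],[0,0,-205],[0,0,-215],[0,0,-215],[0,0,-215]],"gripper":[0,0,0,0,0,0,0,0,0,0]}'
python3 look.py w5
```

```text
time_s: 22.05
eef_pos: [522.0, -221.9, 12.2]
tcp_rot: [-0.0, 0.667, 0.745, -0.0]
wrist_force: [0.2, -0.4, 0.6]
opening: 42.8
finger_force: 0.0
time_s: 22.88
eef_pos: [521.6, -221.5, 226.8]
tcp_rot: [-0.0, 0.667, 0.745, -0.0]
wrist_force: [0.5, 1.1, -0.0]
opening: 42.9
finger_force: 0.0
[ 521.6 -221.5  226.8]
```

View pics/w5.png

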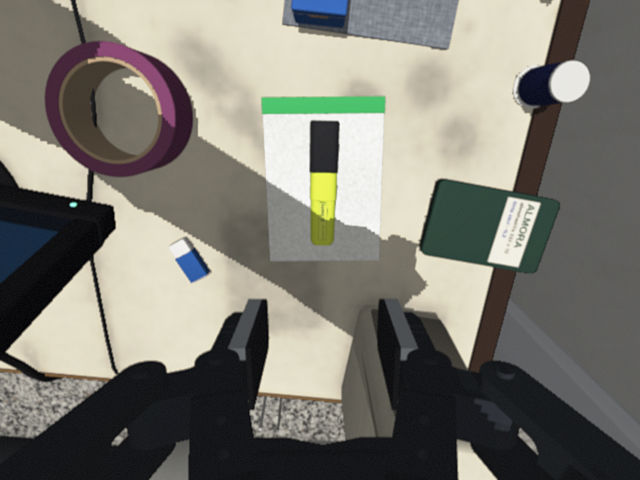

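```bash
python3 - <<'E'
from h import *; import pickle
c,p=pickle.load(open('w5.pkl','rb'))
w=p2w(c,[(262,97),(385,97),(380,261),(271,261)],10)[:,:2].mean(0)
h=p2w(c,[(311,121),(339,122),(334,245),(311,245)],25)[:,:2].mean(0); print(w,h,h-w)
go([502,-38.9,40],0)
E
```

```text
[ 520.23193405 -201.20942605] [ 519.36208586 -200.76122573] [-0.86984818  0.44820032]
t 22.93 tcp [ 521.1 -221.2  225.9] tooly ang 6.3 tilt z [-2.4e-03  9.0e-04 -1.0e+00] open 42.6 F [-0.5 -0.7 -0.7] q [-0.04  0.43  0.47  1.79 -0.23  0.98  0.64]
 delta [183.1   1.4 186.1]
 rz (deg) 6.3
```

```bash
python3 -m pendant '{"twist":[[0,0,3],[0,0,6.3],[0,0,6.3],[0,0,6.3],[0,0,6.3],[0,0,6.3],[0,0,6.3],[0,0,6.3],[0,0,6.3],[0,0,6.3],[0,0,6.3],[0,0,6.3]],"delta_pos":[[20,0,10],[50,0,40],[85,0.5,70],[120,1,100],[150,1,125],[172,1.4,136],[183.1,1.5,136],[183.1,1.5,136],[183.1,1.5,136],[183.1,1.5,136],[183.1,1.5,136],[183.1,1.5,136]],"gripper":[-0.25,-0.25,-0.25,-0.25,-0.25,-0.25,-0.25,-0.25,-0.25,-0.25,-0.25,-0.25]}'
python3 -c "
from h import *
go([502.2,-38.7,22],0)"
```

```text
time_s: 23.93
eef_pos: [504.1, -41.4, 92.1]
tcp_rot: [0.001, 0.708, 0.706, 0.0]
wrist_force: [0.4, 0.5, -0.8]
opening: 53.6
finger_force: 0.0
t 23.93 tcp [504.1 -41.4  92.1] tooly ang -0.15 tilt z [ 1.6e-03 -5.0e-04 -1.0e+00] open 53.6 F [ 0.4  0.5 -0.8] q [-0.32  0.53  0.39  2.03 -0.33  0.63  0.29]
 delta [ 2.7 -2.  70.1]
 rz (deg) -0.15
```

```bash
python3 -m pendant '{"twist":[[0,0,0],[0,0,0],[0,0,0],[0,0,0],[0,0,0],[0,0,0],[0,0,0],[0,0,0]],"delta_pos":[[1,-1.5,20],[1,-1.5,42],[1,-1.5,58],[1,-1.5,67],[1,-1.5,70],[1,-1.5,70],[1,-1.5,70],[1,-1.5,70]],"gripper":[-0.25,-0.25,-0.25,-0.25,-0.25,-0.25,-0.25,-0.25]}'
python3 -c "
from h import *
go([502.2,-38.7,22],0)"
```

```text
time_s: 24.6
eef_pos: [502.8, -38.9, 22.3]
tcp_rot: [0.001, 0.707, 0.707, 0.001]
wrist_force: [0.1, -0.2, 0.3]
opening: 52.9
finger_force: 0.0
t 24.6 tcp [502.8 -38.9  22.3] tooly ang -0.02 tilt z [ 1.7e-03 -1.0e-04 -1.0e+00] open 52.9 F [ 0.1 -0.2  0.3] q [-0.25  0.66  0.31  2.05 -0.41  0.49  0.35]
 delta [ 0.2 -0.6  0.3]
 rz (deg) -0.02
```

```bash
python3 -m pendant '{"twist":[[0,0,0],[0,0,0],[0,0,0],[0,0,0],[0,0,0],[0,0,0],[0,0,0]],"delta_pos":[[0,0,0],[0,0,0],[0,0,0],[0,0,0],[0,0,-15],[0,0,-40],[0,0,-65]],"gripper":[1,1,1,1,1,1,1]}' 40
python3 -m pendant '{"twist":[[0,0,0],[0,0,0],[0,0,0],[0,0,0],[0,0,0],[0,0,0],[0,0,0],[0,0,0],[0,0,0],[0,0,0],[0,0,0],[0,0,0]],"delta_pos":[[10,1,-15],[40,6,-15],[75,11,-15],[110,16,-15],[145,21,-15],[178,25,-15],[200,28,-15],[209,28.5,-15],[209,28.5,-15],[209,28.5,10],[209,28.5,30],[209,28.5,45]],"gripper":[1,1,1,1,1,1,1,1,1,1,1,1]}'
python3 -m pendant '{"twist":[[0,0,0],[0,0,0],[0,0,0],[0,0,0],[0,0,0]],"delta_pos":[[0,0,5],[0,0,10],[0,0,10],[0,0,10],[0,0,10]],"gripper":[1,1,1,1,1]}'
python3 -c "
from h import *
go([531.4,170.2,23.5],0)"
```

```text
time_s: 25.18
eef_pos: [501.1, -38.7, 86.9]
tcp_rot: [-0.001, 0.707, 0.707, -0.001]
wrist_force: [1.0, 0.7, -0.5]
opening: 39.6
finger_force: 40.7
time_s: 26.18
eef_pos: [529.8, 167.4, 40.3]
tcp_rot: [0.0, 0.708, 0.706, -0.001]
wrist_force: [-0.6, -0.1, -1.2]
opening: 39.4
finger_force: 40.8
time_s: 26.6
eef_pos: [531.3, 170.1, 32.3]
tcp_rot: [0.0, 0.707, 0.707, 0.001]
wrist_force: [-0.0, 0.3, -1.3]
opening: 39.5
finger_force: 40.7
t 26.6 tcp [531.3 170.1  32.3] tooly ang -0.03 tilt z [ 1.5e-03  4.0e-04 -1.0e+00] open 39.5 F [-0.   0.3 -1.3] q [-0.65  0.7   0.34  1.91 -0.4   0.59 -0.05]
 delta [0.1 0.1 8.8]
 rz (deg) -0.03
```

```bash
python3 -m pendant '{"twist":[[0,0,0],[0,0,0],[0,0,0],[0,0,0],[0,0,0],[0,0,0],[0,0,0],[0,0,0],[0,0,0],[0,0,0],[0,0,0]],"delta_pos":[[0,0,4],[0,0,7],[0,0,9],[0,0,9],[0,0,9],[0,0,9],[0,0,9],[0,0,9],[0,0,-10],[0,0,-35],[0,0,-60]],"gripper":[1,1,1,1,1,-0.25,-0.25,-0.25,-0.25,-0.25,-0.25]}'
python3 -m pendant '{"twist":[[0,0,0],[0,0,0],[0,0,0],[0,0,0],[0,0,0],[0,0,0],[0,0,0],[0,0,0],[0,0,0],[0,0,0],[0,0,0],[0,0,0]],"delta_pos":[[-10,-1,-5],[-40,-9,-5],[-75,-17,-5],[-105,-24,-5],[-125,-28,-5],[-132.8,-29.5,-5],[-132.8,-29.5,-5],[-132.8,-29.5,20],[-132.8,-29.5,45],[-132.8,-29.5,60],[-132.8,-29.5,65],[-132.8,-29.5,65]],"gripper":[-0.25,-0.25,-0.25,-0.25,-0.25,-0.25,-0.25,-0.25,-0.25,-0.25,-0.25,-0.25]}'
python3 -m pendant '{"twist":[[0,0,0],[0,0,0],[0,0,0]],"delta_pos":[[0,0,0],[0,0,0],[0,0,0]],"gripper":[-0.25,-0.25,-0.25]}'
python3 -c "
from h import *
go([501.7,37.3,21.3],0)"
```

```text
time_s: 27.52
eef_pos: [529.9, 169.9, 91.5]
tcp_rot: [-0.0, 0.707, 0.707, -0.001]
wrist_force: [-0.0, -0.2, 0.8]
opening: 53.6
finger_force: 0.0
time_s: 28.52
eef_pos: [500.4, 38.9, 25.1]
tcp_rot: [-0.001, 0.707, 0.708, -0.001]
wrist_force: [-1.2, 0.0, -0.6]
opening: 53.2
finger_force: 0.0
time_s: 28.77
eef_pos: [501.9, 37.9, 27.3]
tcp_rot: [0.001, 0.707, 0.707, 0.001]
wrist_force: [-0.0, 0.0, 0.6]
opening: 53.6
finger_force: 0.0
t 28.77 tcp [501.9  37.9  27.3] tooly ang 0.01 tilt z [ 1.9e-03  4.0e-04 -1.0e+00] open 53.6 F [-0.   0.   0.6] q [-0.42  0.65  0.32  2.05 -0.41  0.5   0.2 ]
 delta [-0.6 -0.2  6. ]
 rz (deg) 0.01
```

```bash
python3 -m pendant '{"twist":[[0,0,0],[0,0,0],[0,0,0],[0,0,0],[0,0,0],[0,0,0],[0,0,0],[0,0,0],[0,0,0],[0,0,0],[0,0,0]],"delta_pos":[[-0.5,0,4],[-0.5,0,6],[-0.5,0,6],[-0.5,0,6],[-0.5,0,6],[-0.5,0,6],[-0.5,0,6],[-0.5,0,6],[-0.5,0,-10],[-0.5,0,-35],[-0.5,0,-60]],"gripper":[-0.25,-0.25,-0.25,-0.25,1,1,1,1,1,1,1]}' 40
python3 -m pendant '{"twist":[[0,0,0],[0,0,0],[0,0,0],[0,0,0],[0,0,0],[0,0,0],[0,0,0],[0,0,0],[0,0,0],[0,0,0],[0,0,0],[0,0,0]],"delta_pos":[[10,1,-15],[40,6,-15],[75,11,-15],[110,16,-15],[145,21,-15],[175,25,-15],[197,28,-15],[206,29,-15],[206,29,-15],[206,29,10],[206,29,30],[206,29,45]],"gripper":[1,1,1,1,1,1,1,1,1,1,1,1]}'
python3 -m pendant '{"twist":[[0,0,0],[0,0,0],[0,0,0],[0,0,0],[0,0,0]],"delta_pos":[[0,0,5],[0,0,10],[0,0,10],[0,0,10],[0,0,10]],"gripper":[1,1,1,1,1]}'
python3 -c "
from h import *
go([531,243.3,22.6],0)"
```

```text
time_s: 29.68
eef_pos: [500.0, 36.8, 86.4]
tcp_rot: [-0.001, 0.707, 0.707, -0.001]
wrist_force: [0.3, 0.3, -0.6]
opening: 39.3
finger_force: 40.6
time_s: 30.68
eef_pos: [529.4, 239.9, 40.0]
tcp_rot: [0.0, 0.708, 0.706, -0.001]
wrist_force: [-1.0, 0.2, -1.6]
opening: 39.1
finger_force: 40.8
time_s: 31.1
eef_pos: [530.8, 242.9, 32.3]
tcp_rot: [0.0, 0.707, 0.707, 0.001]
wrist_force: [0.2, -0.2, -0.2]
opening: 39.3
finger_force: 40.7
t 31.1 tcp [530.8 242.9  32.3] tooly ang -0.04 tilt z [ 1.4e-03  6.0e-04 -1.0e+00] open 39.3 F [ 0.2 -0.2 -0.2] q [-0.76  0.73  0.35  1.85 -0.4   0.63 -0.17]
 delta [0.4 0.2 9.7]
 rz (deg) -0.04
```

```bash
python3 -m pendant '{"twist":[[0,0,0],[0,0,0],[0,0,0],[0,0,0],[0,0,0],[0,0,0],[0,0,0],[0,0,0],[0,0,0],[0,0,0],[0,0,0]],"delta_pos":[[0,0,4],[0,0,7],[0,0,9.5],[0,0,9.5],[0,0,9.5],[0,0,9.5],[0,0,9.5],[0,0,9.5],[0,0,-10],[0,0,-35],[0,0,-60]],"gripper":[1,1,1,1,1,-0.25,-0.25,-0.25,-0.25,-0.25,-0.25]}'
python3 look.py w6
python3 -m pendant '{"twist":[[0,0,0],[0,0,0],[0,0,0],[0,0,0],[0,0,0],[0,0,0],[0,0,0],[0,0,0],[0,0,0],[0,0,0],[0,0,0],[0,0,0]],"delta_pos":[[-10,2,-15],[-40,10,-15],[-75,18,-15],[-110,26,-15],[-145,34,-15],[-180,43,-15],[-212,51,-15],[-235,56,-15],[-242.7,57,-15],[-242.7,57,-10],[-242.7,57,0],[-242.7,57,0]],"gripper":[-0.25,-0.25,-0.25,-0.25,-0.25,-0.25,-0.25,-0.25,-0.25,-0.25,-0.25,-0.25]}'
python3 -c "
from h import *
go([587.8,0.2,11.8],0)"
```

```text
time_s: 32.02
eef_pos: [529.6, 242.6, 91.8]
tcp_rot: [-0.0, 0.707, 0.707, -0.001]
wrist_force: [-0.2, 0.5, 0.4]
opening: 53.7
finger_force: 0.0
[529.6 242.6  91.8]
time_s: 33.07
eef_pos: [585.3, 3.0, 89.1]
tcp_rot: [-0.002, 0.706, 0.708, -0.001]
wrist_force: [0.5, 0.8, -0.1]
opening: 53.2
finger_force: 0.0
t 33.07 tcp [585.3   3.   89.1] tooly ang 0.15 tilt z [-0.0036  0.0013 -1.    ] open 53.2 F [ 0.5  0.8 -0.1] q [-0.37  0.65  0.39  1.83 -0.35  0.74  0.22]
 delta [-2.9  2.8 77.2]
 rz (deg) 0.15
```

View pics/w6.png

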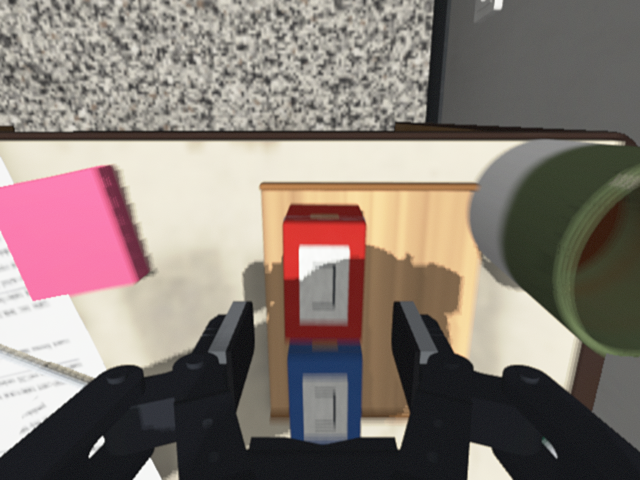

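```bash
python3 -m pendant '{"twist":[[0,0,0],[0,0,0],[0,0,0],[0,0,0],[0,0,0],[0,0,0],[0,0,0],[0,0,0],[0,0,0]],"delta_pos":[[-1,1.5,15],[-1,1.5,35],[-1,1.5,52],[-1,1.5,64],[-1,1.5,72],[-1,1.5,75],[-1,1.5,75],[-1,1.5,75],[-1,1.5,75]],"gripper":[-0.25,-0.25,-0.25,-0.25,-0.25,-0.25,-0.25,-0.25,-0.25]}'
python3 -c "
from h import *
go([587.8,0.2,11.8],0)"
```

```text
time_s: 33.82
eef_pos: [589.3, -0.7, 17.2]
tcp_rot: [0.001, 0.707, 0.707, 0.001]
wrist_force: [-0.2, -0.3, -1.0]
opening: 53.1
finger_force: 0.0
t 33.82 tcp [589.3  -0.7  17.2] tooly ang -0.01 tilt z [ 0.0016  0.     -1.    ] open 53.1 F [-0.2 -0.3 -1. ] q [-0.32  0.76  0.34  1.83 -0.41  0.61  0.27]
 delta [ 0.9 -1.5  5.4]
 rz (deg) -0.01
```

```bash
python3 -m pendant '{"twist":[[0,0,0],[0,0,0],[0,0,0],[0,0,0],[0,0,0],[0,0,0],[0,0,0],[0,0,0],[0,0,0],[0,0,0],[0,0,0],[0,0,0]],"delta_pos":[[0.9,-1.5,3],[0.9,-1.5,5.4],[0.9,-1.5,5.4],[0.9,-1.5,5.4],[0.9,-1.5,5.4],[0.9,-1.5,5.4],[0.9,-1.5,5.4],[0.9,-1.5,5.4],[0.9,-1.5,-10],[0.9,-1.5,-40],[0.9,-1.5,-75],[0.9,-1.5,-105]],"gripper":[-0.25,-0.25,-0.25,-0.25,1,1,1,1,1,1,1,1]}' 40
python3 -m pendant '{"twist":[[0,0,0],[0,0,0],[0,0,0],[0,0,0],[0,0,0],[0,0,0],[0,0,0],[0,0,0],[0,0,0],[0,0,0],[0,0,0],[0,0,0]],"delta_pos":[[10,-3,-10],[40,-12,-10],[75,-22,-10],[110,-32,-10],[145,-42,-10],[175,-51,-10],[197,-57,-10],[206,-58.3,-10],[206,-58.3,-10],[206,-58.3,15],[206,-58.3,35],[206,-58.3,45]],"gripper":[1,1,1,1,1,1,1,1,1,1,1,1]}'
python3 -m pendant '{"twist":[[0,0,0],[0,0,0],[0,0,0],[0,0,0]],"delta_pos":[[0,0,0],[0,0,0],[0,0,0],[0,0,0]],"gripper":[1,1,1,1]}'
python3 -c "
from h import *
go([529.5,206.2,57],0)"
```

```text
time_s: 34.82
eef_pos: [586.6, 0.0, 122.6]
tcp_rot: [-0.0, 0.707, 0.707, -0.0]
wrist_force: [0.8, 0.9, -0.4]
opening: 39.3
finger_force: 40.8
time_s: 35.82
eef_pos: [527.9, 203.5, 74.2]
tcp_rot: [0.0, 0.708, 0.706, -0.002]
wrist_force: [-0.4, -0.0, -1.1]
opening: 39.2
finger_force: 40.9
time_s: 36.15
eef_pos: [529.8, 206.0, 77.5]
tcp_rot: [0.0, 0.707, 0.707, 0.001]
wrist_force: [-0.3, -0.0, -1.7]
opening: 39.5
finger_force: 40.9
t 36.15 tcp [529.8 206.   77.5] tooly ang -0.05 tilt z [ 1.9e-03  7.0e-04 -1.0e+00] open 39.5 F [-0.3 -0.  -1.7] q [-0.74  0.64  0.38  1.88 -0.36  0.69 -0.14]
 delta [ 0.2 -0.3 20.5]
 rz (deg) -0.05
```

```bash
python3 -m pendant '{"twist":[[0,0,0],[0,0,0],[0,0,0],[0,0,0],[0,0,0],[0,0,0],[0,0,0],[0,0,0]],"delta_pos":[[0,-0.2,6],[0,-0.2,12],[0,-0.2,16],[0,-0.2,18.5],[0,-0.2,20],[0,-0.2,20.5],[0,-0.2,20.5],[0,-0.2,20.5]],"gripper":[1,1,1,1,1,1,1,1]}'
python3 -m pendant '{"twist":[[0,0,0],[0,0,0],[0,0,0],[0,0,0],[0,0,0],[0,0,0],[0,0,0],[0,0,0],[0,0,0],[0,0,0]],"delta_pos":[[0,0,0],[0,0,0],[0,0,0],[0,0,0],[0,0,-10],[0,0,-35],[0,0,-70],[0,0,-110],[0,0,-110],[0,0,-110]],"gripper":[-0.25,-0.25,-0.25,-0.25,-0.25,-0.25,-0.25,-0.25,-0.25,-0.25]}'
python3 -m pendant '{"twist":[[0,0,0],[0,0,0],[0,0,0],[0,0,0],[0,0,0],[0,0,0]],"delta_pos":[[-20,0,-30],[-36,15,-70],[-36,15,-82],[-36,15,-82],[-36,15,-82],[-36,15,-82]],"gripper":[-0.25,-0.25,-0.25,-0.25,-0.25,-0.25]}'
python3 look.py w7
```

```text
time_s: 36.82
eef_pos: [528.2, 206.1, 56.2]
tcp_rot: [-0.0, 0.707, 0.707, -0.0]
wrist_force: [-2.5, -0.2, 5.3]
opening: 39.3
finger_force: 41.5
time_s: 37.65
eef_pos: [530.3, 206.9, 169.0]
tcp_rot: [0.001, 0.707, 0.707, 0.003]
wrist_force: [-0.3, -0.6, -0.3]
opening: 53.7
finger_force: 0.0
time_s: 38.15
eef_pos: [542.1, 170.6, 246.3]
tcp_rot: [-0.001, 0.707, 0.707, -0.001]
wrist_force: [0.1, 0.3, 0.1]
opening: 53.1
finger_force: 0.0
[542.1 170.6 246.3]
```

View pics/w7.png

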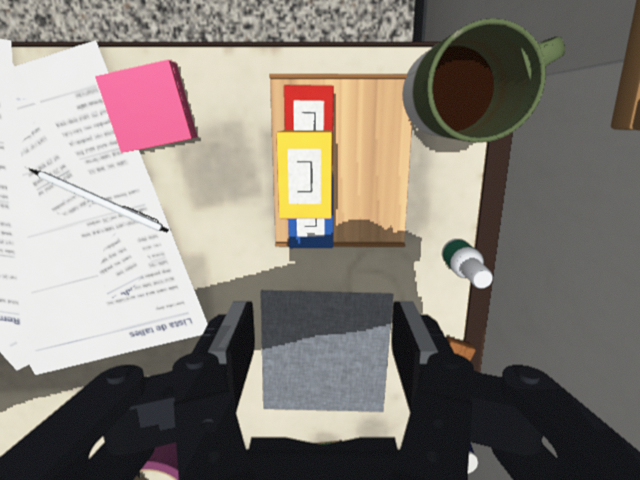

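```bash
python3 -m pendant '{"twist":[[0,0,0],[0,0,0],[0,0,0],[0,0,0]],"delta_pos":[[0,0,0],[0,0,0],[0,0,0],[0,0,0]],"gripper":[-0.25,-0.25,-0.25,-0.25]}' >/dev/null
python3 - <<'E'
from h import *; import pickle
from plant import hand_in
c,p=pickle.load(open('w7.pkl','rb')); im=cv2.imread('pics/w7.png'); h=cv2.cvtColor(im,cv2.COLOR_BGR2HSV); roi=np.zeros(h.shape[:2],np.uint8); roi[70:255,262:405]=255
for n,a,b,z in [("yellow",(20,150,100),(27,255,255),92),("red",(0,170,60),(6,255,255),48),("blue",(105,120,30),(125,255,255),48)]:
    k=max(cv2.findContours(cv2.inRange(h,a,b)&roi,cv2.RETR_EXTERNAL,cv2.CHAIN_APPROX_NONE)[0],key=cv2.contourArea)
    w=p2w(c,cv2.boxPoints(cv2.minAreaRect(k)),z)[:,:2]; print(n,w.round(1).tolist())
print(hand_in())
E
```

```text
yellow [[508.2, 238.1], [546.6, 238.2], [547.1, 175.3], [506.1, 175.2]]
red [[508.2, 238.4], [510.0, 272.0], [548.9, 271.2], [548.4, 237.6]]
blue [[510.7, 137.0], [511.4, 166.3], [548.8, 166.4], [549.0, 137.1]]
the job is handed in; nothing more can be done
None
```

The job is handed in: the highlighter lies along the notepad about 1 mm from its middle, and all three cartons are rebuilt on the tray, measuring within about 3 mm of their starts. I did not separately measure the bottle, stamp and spool at the end, but the arm recorded no contact with them. The clock stood at about 38.5 s of the 144 s allowed, and the hand-in returned no verdict.

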